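# Lock the indexing spindle on its flat

### The job

Turn the jig's spindle by its lever until its flat faces straight up under the lock screw. Then take the T-handle hex key from its holder, seat it fully in the lock screw's socket and tighten clockwise until the screw is firmly home on the flat, without forcing key or screw. Leave the key standing in the screw, let go of everything, and do not disturb the loose items on the table.

Things in the scene. Friction and masses are not known exactly. Their poses are not given: they have to be found in the camera images.
- jig: Fixed indexing jig on the welding table: base plate 150 x 230 x 12 mm, grey hub block (70 x 60 mm, 100 mm high, centre at x 0, y +30 mm) and pillow block (60 mm wide, 95 mm high, y -86 to -64 mm). They carry a horizontal spindle along y, 40 mm thick, with one flat (26 mm wide, 15 mm off the axis). A faceplate is on its +y end. Origin: underside centre.
- jig_axis (a point): Fixed point of the jig on the spindle's axis, 65 mm above the table, at the middle of the plane in which the lever swings. Its y axis runs along the spindle towards the hub (hub centre and lock screw 145 mm along +y), z is up, x square to both.
- lever_ball (a point): Centre of the black ball, 28 mm diameter, at the end of the spindle's lever (12 mm rod), 95 mm from the spindle's axis. The lever stands out on the side to which the flat faces, so the flat is straight up when the lever is upright. z of this point runs outwards along the lever, y along the spindle.
- spindle (a joint): Angle of the spindle in rad about the y axis of jig_axis: 0 when lever and flat point straight up, negative when the lever leans to -x of jig_axis (the robot's side). Range -1.3 to 1.3, starts between -1.15 and -0.45. Stiff: takes about 4 N at the ball to turn and stays where it is left.
- socket_mouth (a point): Centre of the mouth of the hexagon socket in the lock screw's head, on top of the hub, 118 mm above the table. The head is 26 mm in diameter and 18 mm high; the socket is 14.7 mm across flats and 12 mm deep. It turns with the screw: its z is up, two of the socket's flats are square to its y axis.
- socket_floor (a point): Centre of the floor of the socket, 12 mm below its mouth, same axes as socket_mouth.
- screw (a joint): Turn of the lock screw in rad, growing as it is tightened (clockwise seen from above); starts between 0 and 0.2, runs with about 0.05 Nm. With the flat under it, its nose meets the flat at about 1.15 and torque rises steeply; if the flat is turned away it stops early and is not home. Firmly home: about 0.15 to 0.22 Nm at the key; it is forced from about 0.3 Nm.
- key_handle (a point): Centre of the grip of the T-handle hex key, a black bar 90 x 18 x 22 mm (along its x, y, z) with a 20 x 18 mm neck 24 mm long below it. Steel hexagon shank, 14 mm across flats (two flats square to its y axis), straight down from the neck; this centre is 136 mm above the shank's tip. About 0.26 kg; starts upright in the holder.
- key_tip (a point): Centre of the flat end of the key's shank, 136 mm below the grip's centre, same axes as key_handle; the last 2 mm are chamfered from 14 to 11 mm across flats. Fully seated, this point lies on the socket's floor. The key turns about 0.1 rad either way in the socket before it bears.
- holder: Fixed dark steel block, 60 x 60 mm, 45 mm high, with an upright round hole, 18 mm wide and 35 mm deep, in which the key stands loosely; origin at the centre of its underside.
- wire_brush: Bystander: wooden-handled brush lying on the table, to be left alone.
- offcut: Bystander: steel plate 100 x 60 x 10 mm lying on the table, to be left alone.
- bracket: Bystander: bent steel bracket, 80 x 40 mm foot and 66 mm high, to be left alone.
Mind the look-alikes: they are no part of the job. Of the things like the part that bears key_handle, leave any that is green or turquoise; of the rest the larger one is meant.

How it is judged:
By the outcome, as a careful person would: the job done as asked, in the order asked, and still so for the second after the job is handed in, with the robot touching nothing.
It also fails if it takes over 72 s, if anything falls off the work surface, if the arm or the gripper's body presses on something with over 40 N, if the wrist force passes 120 N, or if a joint passes its speed limit or range.

### The arm

A 6-joint arm with a two-finger parallel gripper is mounted at the origin on the work surface. World frame = base frame: x ahead of the robot, y to its left, z up, the work surface at z = 0. Lengths are in m, angles in rad, forces in N, time in s.
With the tool pointing down it reaches from about 0.35 to 0.925 m from the base axis. Payload 6.4 kg.
Tool frame: the origin (TCP) lies at the very end of the fingers, on their centre line; the grasp point (between the pads) lies arm.grasp_offset behind it (arm.grasp_offset is the distance from the TCP to the grasp point, in m); z points along the fingers, y is the line along which they close (so a half turn about z gives the same grasp; the last joint's range is limited). The gripper opens to 94 mm and grips with 3 to 60 N. Pads are 16 mm wide; open, the fingers measure 119 mm over their backs; the gripper's body (75 mm by 177 mm) begins 78 mm behind the grasp point.
Start: joints at [1.078, 0.245, 1.558, -0, 1.339, -0.174], TCP at [0.204, 0.617, 0.205] pointing down, gripper open.
Joint ranges: [-3.13, 3.13], [-1.02, 2.26], [0.13, 2.54], [-0.95, 4.09], [0.21, 2.88], [-2.74, 2.74]. Speed limits (rad/s): [2.57, 2.57, 3.14, 3.14, 3.14, 3.14].

### API

Orientations are given as a unit quaternion [x, y, z, w].
In Python, from workcell import arm gives the robot as it stands.
- The arm moves only by the shell command python3 -m pendant 'ROWS' [FORCE]. ROWS is JSON, a list of rows, each an object of numbers: "x", "y", "z": the shift along the tool's x, y, z in mm; "wx", "wy", "wz": the turn, a rotation vector about the tool's x, y, z in degrees; "gripper": the opening, from 0 (shut) to 1 (fully open). A call has 1 to 10 rows; each row shifts and turns the commanded pose from where the row before left it, along the tool's axes as they then stand; what a row does not reach is not made up. A row lasts 1/12 s, in which the tool goes at most 41.7 mm and 7.16 degrees, less where a joint would pass 70% of its speed; a pose out of reach is approached as far as the arm can. A call with a gripper value outside its range is refused whole. The fingers move at their own pace and stop on an object; FORCE is the grip in N (left out, the last holds). Time passes only in rows, so rows that do not move let the fingers close. It gives the time, the measured TCP pose, the force, the opening and the grip force at its end, in the units of the state.
- arm.sense(): the state, without advancing time (a new reading comes with each control period).
- arm.camera(name): name is "scene" or "top"; returns the picture (480x640x3 uint8, red, green, blue); there is no depth.
- arm.camera_model(name): a dict with "intrinsics" (3x3 intrinsics, pixels), "distortion" ([k1, k2, p1, p2, k3] as OpenCV has them; the pictures are not rectified), "R" (3x3) and "t" (3): a world point X has camera coordinates R X + t. Camera axes: x right, y down, z forward; pixel columns grow to the right and rows downward; lengths in m; the calibration is good to about 2 mm. A picture is of the moment at which its call begins. camera_model takes no time and is no camera call.
- arm.sign_off(): hands the job in; it is judged then, once.
Trained networks look in the newest picture that a camera, given by its name, has taken for a name from the list of things; names that differ only in an ending like _2 or _b are one class to them, and where a whole thing is asked for, a point or a joint stands for the part that bears it (a point fixed in the world has none). Each returns a list of dicts, best first, with "confidence" (0 to 1); they miss things now and then, are a little off and sometimes report something else, mostly with a low value. They report only what shows in the picture. A call takes as long as a camera call. They do not tell look-alikes from the thing itself.
- arm.look_for(camera, thing): "position" ([x, y, z] in m, in world coordinates, good to about 4 mm: the middle of the surface that is visible of it).
- arm.landmark_of(camera, thing): "position" ([x, y, z] in m, in world coordinates, good to about 4 mm: a listed point, or the origin of a listed thing).
The state is a dict: "time": time; "joint_positions": joint angles; "qd": joint speeds; "joint_torque": joint torques, N m; "tool_pos": TCP position; "tool_rot": TCP orientation; "wrist_force": force on the tool from outside, world axes, zero at the start; "wrist_torque": the same for the moment, N m; "width": finger opening in m; "gripper_force": force on a finger pad.
Only numpy, scipy, OpenCV 4.12 (cv2) and the standard library are available. Lean on these libraries where they do the work, as an engineer would, in place of code of your own. Each camera call takes 0.05 s, during which the arm holds its last target. There are 200 camera calls.

## Working session

There is one attempt and no reset: what is moved stays moved. The work goes in short steps, Python scripts to look and compute and a shell command to move; the robot and the scene stay as the last step left them, time stands still between calls to the robot, and variables do not carry over. Pictures are saved under pics/ and viewed, at most 10 in all, crops included, and the job is handed in when it is done.

```bash
ls; mkdir -p pics; python3 - <<'E'
from workcell import arm
import cv2
for c in("scene","top"):
    cv2.imwrite(f"pics/{c}0.png",arm.camera(c)[:,:,::-1])
    for n in("jig","jig_axis","lever_ball","socket_mouth","key_handle","key_tip","holder"):
        print(c,n,[(round(d["confidence"],2),[round(v,3) for v in d["position"]]) for d in arm.landmark_of(c,n)])
    print([(round(d["confidence"],2),[round(v,3) for v in d["position"]]) for d in arm.look_for(c,"key_handle")])
    m=arm.camera_model(c);print({k:__import__('numpy').round(v,3).tolist() for k,v in m.items()})
print(arm.sense(),arm.grasp_offset)
E
```

```text
pics
scene jig [(0.66, [0.639, 0.145, 0.002])]
scene jig_axis [(0.92, [0.619, 0.035, 0.064])]
scene lever_ball [(0.63, [0.548, 0.039, 0.128])]
scene socket_mouth [(0.68, [0.639, 0.178, 0.12]), (0.5, [0.485, -0.172, 0.144])]
scene key_handle [(0.67, [0.586, -0.176, 0.096]), (0.57, [0.47, -0.3, 0.136]), (0.51, [0.535, -0.074, 0.101])]
scene key_tip [(0.92, [0.471, -0.303, -0.002]), (0.88, [0.588, -0.174, -0.0]), (0.69, [0.49, -0.173, 0.011]), (0.48, [0.537, -0.075, 0.001])]
scene holder [(0.84, [0.493, -0.173, -0.002]), (0.29, [0.554, 0.038, 0.131])]
[(0.92, [0.491, -0.174, 0.154]), (0.64, [0.476, -0.309, 0.141]), (0.59, [0.54, -0.078, 0.104]), (0.57, [0.589, -0.182, 0.099])]
{'intrinsics': [[445.834, 0.0, 312.411], [0.0, 445.834, 239.955], [0.0, 0.0, 1.0]], 'distortion': [0.004, 0.0, 0.0, 0.0, 0.0], 'R': [[0.874, 0.486, 0.009], [0.336, -0.59, -0.734], [-0.352, 0.645, -0.679]], 't': [-0.544, -0.087, 1.216]}
top jig [(0.92, [0.639, 0.143, 0.001])]
top jig_axis [(0.59, [0.626, 0.035, 0.069])]
top lever_ball [(0.86, [0.548, 0.037, 0.126])]
top socket_mouth [(0.49, [0.639, 0.176, 0.118])]

[... 748 characters left out ...]
ay([ 1.07790825e+00,  2.45056215e-01,  1.55777627e+00, -1.61057023e-05,
        1.33874587e+00, -1.74093593e-01]), 'qd': array([ 1.62414739e-03, -2.75702208e-04, -2.01977437e-03, -1.19017939e-04,
        7.84119585e-05, -7.35750131e-04]), 'joint_torque': array([ 2.53197431e-03, -4.15807021e+01, -3.14889157e+01,  6.87414478e-02,
        2.86836515e-02, -4.32794280e-06]), 'tool_pos': array([0.20372436, 0.61726086, 0.20549606]), 'tool_rot': array([1.58721288e-01, 9.87323429e-01, 4.19366019e-06, 9.74678566e-06]), 'wrist_force': array([-0.2037343 , -1.20367309, -0.36450171]), 'wrist_torque': array([ 0.05541669, -0.02544917, -0.0607978 ]), 'gripper_force': 0.0, 'width': 0.09432537897008823} 0.0188
```

View pics/scene0.png

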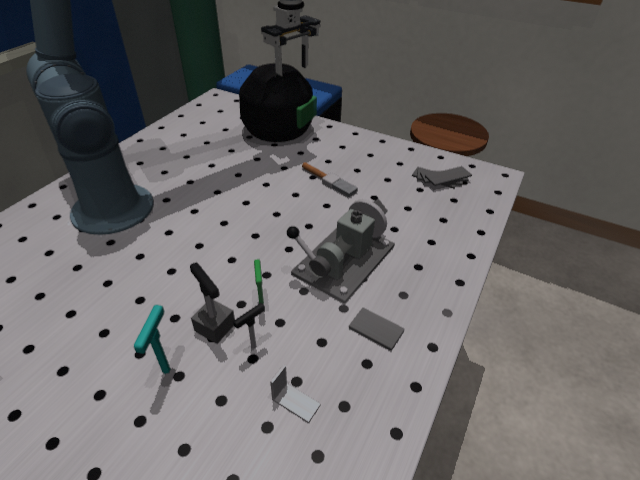

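View pics/top0.png

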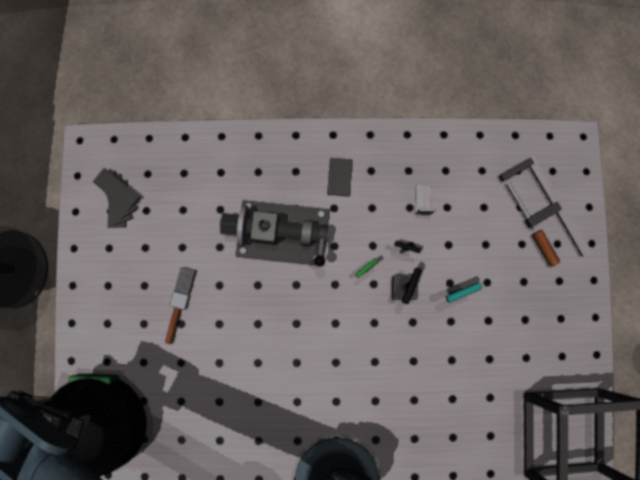

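The scene view shows the key-like candidates, with scene pixels: the large black one in the holder (204,279), a small black one (249,316), a green one (258,270) and a turquoise one (150,330). By the description I choose the black one in the holder, and I'll check it in a crop. The jig's lever ball is at (293,232) and leans toward the robot.

```bash
cat > h.py <<'E'
from workcell import arm
import numpy as np, cv2
def proj(c,P):
    m=arm.camera_model(c); R=np.array(m["R"],float)
    return cv2.projectPoints(np.array(P,float).reshape(-1,1,3),cv2.Rodrigues(R)[0],np.array(m["t"],float),np.array(m["intrinsics"],float),np.array(m["distortion"],float))[0].reshape(-1,2)
def ortho(c,im,cx,cy,z,half=.08,n=400):
    # up = +x world, left = +y world ; pixel (u,v)
    s=2*half/n; u,v=np.meshgrid(np.arange(n),np.arange(n))
    P=np.stack([cx+half-v*s,cy+half-u*s,np.full(u.shape,z)],-1)
    q=proj(c,P).astype(np.float32).reshape(n,n,2)
    return cv2.remap(im,q[...,0],q[...,1],cv2.INTER_CUBIC)
def avg(c,n,k=5):
    r=[]
    for _ in range(k):
        arm.camera(c); r.append([(round(d["confidence"],2),np.round(d["position"],4).tolist()) for d in arm.landmark_of(c,n)])
    return r
E
python3 - <<'E'
from h import *
t=arm.camera("top");s=arm.camera("scene")
A=ortho("top",t,.49,-.175,.146);B=ortho("scene",s,.49,-.175,.146)
C=ortho("top",t,.635,.145,.012,.13);D=ortho("top",t,.635,.145,.1,.13)
im=np.vstack([np.hstack([A,B]),np.hstack([C,D])])
cv2.imwrite("pics/crop1.png",cv2.resize(im,(600,600))[:,:,::-1])
E
```

```text
(no output)
```

View pics/crop1.png

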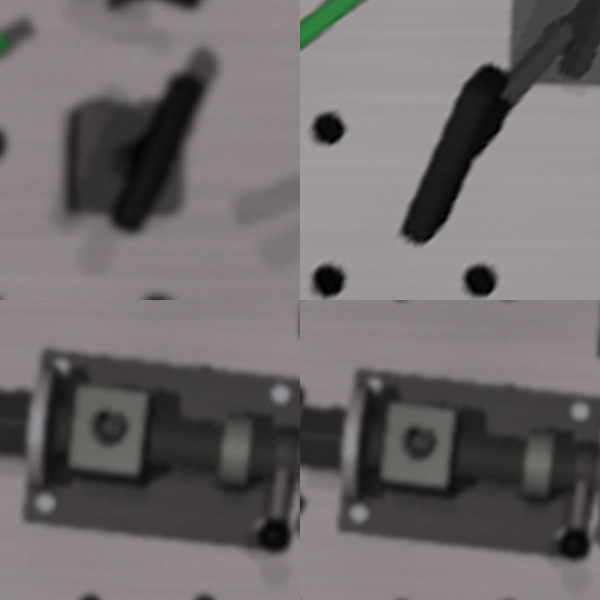

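The crop confirms the black T-handle standing in the square holder block: bar from (185,80) to (128,220), centre about (156,150). The jig plate's edge shows a yaw of about -6.7°. Next I refine with averaged landmarks.

```bash
cat > fit.py <<'E'
from h import *
near={"jig":(.639,.144),"jig_axis":(.623,.034),"socket_mouth":(.639,.177),"lever_ball":(.548,.038),"holder":(.491,-.177),"key_handle":(.49,-.177),"key_tip":(.49,-.175)}
def meas(n,k=4,rad=.03,p0=None):
    out=[]
    p0=near[n] if p0 is None else p0
    for c in("scene","top"):
        r=[d[1] for L in avg(c,n,k) for d in L if np.hypot(d[1][0]-p0[0],d[1][1]-p0[1])<rad]
        if r: out.append((c,np.mean(r,0).round(4),np.std(r,0).round(4),len(r)))
    return out
E
python3 - <<'E'
from fit import *
for n in near:
    for o in meas(n): print(n,*o)
t=arm.camera("top")
A=ortho("top",t,.49,-.175,.157); g=A.max(2); 
m=(g<np.percentile(g,0)+22).astype(np.uint8)
k,l,st,ce=cv2.connectedComponentsWithStats(m)
for i in range(1,k):
    if st[i,4]>800:
        v,u=np.nonzero(l==i); X=np.c_[.57-v*4e-4,-.095-u*4e-4]; r=cv2.minAreaRect(np.c_[u,v].astype(np.float32)); 
        w,V=np.linalg.eigh(np.cov(X.T)); print(X.mean(0),np.degrees(np.arctan2(V[1,1],V[0,1])),r,np.sqrt(12*w))
E
```

```text
jig scene [ 6.371e-01  1.460e-01 -3.000e-04] [0.0018 0.0012 0.001 ] 4
jig top [ 0.6388  0.1453 -0.0015] [0.0006 0.001  0.0013] 3
jig_axis scene [0.6228 0.0343 0.0654] [0.0016 0.0017 0.0012] 4
jig_axis top [0.6247 0.0364 0.0694] [0.0008 0.0011 0.0011] 4
socket_mouth scene [0.642  0.1779 0.118 ] [0.0008 0.0013 0.001 ] 4
socket_mouth top [0.6412 0.1749 0.1172] [0.0009 0.0019 0.0016] 4
lever_ball scene [0.5513 0.0378 0.1299] [0.001  0.0017 0.0021] 4
lever_ball top [0.5513 0.0373 0.1246] [0.0005 0.0006 0.0015] 4
holder scene [ 0.4929 -0.1747 -0.0018] [0.0012 0.0008 0.0005] 4
holder top [ 0.4881 -0.1788  0.003 ] [0.0018 0.0016 0.0007] 4
key_handle scene [ 0.4871 -0.1718  0.1459] [0.0016 0.001  0.0006] 4
key_handle top [ 0.4897 -0.1782  0.1094] [0.0016 0.0015 0.0576] 4
key_tip scene [ 0.4891 -0.1754  0.0108] [0.0017 0.0006 0.0015] 4
key_tip top [ 0.4885 -0.1751  0.011 ] [0.0013 0.0012 0.0007] 4
[ 0.48815992 -0.17575323] 154.76401140242345 ((196.93736267089844, 200.0957489013672), (61.33474349975586, 210.18817138671875), 22.89055061340332) [0.0183674  0.07454081]
```

```bash
python3 -m pendant '[{"z":-30,"wz":-5.8,"gripper":0.6},{"wz":-5.8},{"x":-24.2,"y":-31.4},{"x":-24.2,"y":-31.4},{"x":-24.2,"y":-31.4},{"x":-24.2,"y":-31.4},{"x":-24.2,"y":-31.4},{"x":-24.2,"y":-31.4},{"x":-24.2,"y":-31.4},{"x":-24.2,"y":-31.4}]' 12 && python3 -m pendant '[{"x":-24.2,"y":-31.4},{"x":-24.2,"y":-31.4},{"x":-24.2,"y":-31.4},{"x":-24.2,"y":-31.4},{"x":-24.2,"y":-31.4},{"x":-24.2,"y":-31.4},{"x":-24.2,"y":-31.4},{"x":-24.2,"y":-31.4},{"x":-24.2,"y":-31.4},{}]'; python3 -c "
from workcell import arm
s=arm.sense();print(s)"
```

```text
{'time': 6.65, 'joint_positions': array([ 1.07786553e+00,  2.45082438e-01,  1.55777787e+00, -5.20295851e-05,
        1.33872539e+00, -1.74080630e-01]), 'qd': array([ 7.33737014e-04, -7.82048913e-04,  2.70533963e-05,  9.01068569e-04,
       -8.16438080e-05, -7.51103703e-04]), 'joint_torque': array([ 8.66327264e-04, -4.15822184e+01, -3.14869881e+01,  6.86225784e-02,
        2.88390869e-02,  7.40026024e-06]), 'tool_pos': array([0.20376087, 0.61725033, 0.20547841]), 'tool_rot': array([ 1.58744699e-01,  9.87319664e-01, -5.00181586e-06,  2.50608719e-05]), 'wrist_force': array([ 0.08252574,  0.30033247, -0.2835805 ]), 'wrist_torque': array([ 0.02858514, -0.00331966,  0.00270728]), 'gripper_force': 0.0, 'width': 0.09405226574624863}schema error: expected keys x, y, z, wx, wy, wz, gripper
```

```bash
python3 -m pendant '[{"x":0,"y":0,"z":-30,"wx":0,"wy":0,"wz":-5.8,"gripper":0.6},{"x":0,"y":0,"z":0,"wx":0,"wy":0,"wz":-5.8,"gripper":0.6},{"x":-24.2,"y":-31.4,"z":0,"wx":0,"wy":0,"wz":0,"gripper":0.6},{"x":-24.2,"y":-31.4,"z":0,"wx":0,"wy":0,"wz":0,"gripper":0.6},{"x":-24.2,"y":-31.4,"z":0,"wx":0,"wy":0,"wz":0,"gripper":0.6},{"x":-24.2,"y":-31.4,"z":0,"wx":0,"wy":0,"wz":0,"gripper":0.6},{"x":-24.2,"y":-31.4,"z":0,"wx":0,"wy":0,"wz":0,"gripper":0.6},{"x":-24.2,"y":-31.4,"z":0,"wx":0,"wy":0,"wz":0,"gripper":0.6},{"x":-24.2,"y":-31.4,"z":0,"wx":0,"wy":0,"wz":0,"gripper":0.6},{"x":-24.2,"y":-31.4,"z":0,"wx":0,"wy":0,"wz":0,"gripper":0.6}]' 12 && python3 -m pendant '[{"x":-24.2,"y":-31.4,"z":0,"wx":0,"wy":0,"wz":0,"gripper":0.6},{"x":-24.2,"y":-31.4,"z":0,"wx":0,"wy":0,"wz":0,"gripper":0.6},{"x":-24.2,"y":-31.4,"z":0,"wx":0,"wy":0,"wz":0,"gripper":0.6},{"x":-24.2,"y":-31.4,"z":0,"wx":0,"wy":0,"wz":0,"gripper":0.6},{"x":-24.2,"y":-31.4,"z":0,"wx":0,"wy":0,"wz":0,"gripper":0.6},{"x":-24.2,"y":-31.4,"z":0,"wx":0,"wy":0,"wz":0,"gripper":0.6},{"x":-24.2,"y":-31.4,"z":0,"wx":0,"wy":0,"wz":0,"gripper":0.6},{"x":-24.2,"y":-31.4,"z":0,"wx":0,"wy":0,"wz":0,"gripper":0.6},{"x":-24.2,"y":-31.4,"z":0,"wx":0,"wy":0,"wz":0,"gripper":0.6},{"x":0,"y":0,"z":0,"wx":0,"wy":0,"wz":0,"gripper":0.6}]'; cat >> h.py <<'E'
from scipy.spatial.transform import Rotation as Ro
def go(target):
    "tool-axis mm shift from present TCP to target"
    s=arm.sense(); R=Ro.from_quat(s["tool_rot"]).as_matrix(); np.set_printoptions(suppress=True,precision=4)
    print("t",round(s["time"],2),"tcp",s["tool_pos"],"yheading",round(np.degrees(np.arctan2(R[1,1],R[0,1])),2),"tilt",R[:2,2],"F",s["wrist_force"],"T",s["wrist_torque"],"w",round(s["width"],4),"gf",s["gripper_force"],"q",s["joint_positions"])
    print("shift mm",(R.T@(np.array(target)-s["tool_pos"])*1000).round(1))
E
python3 -c "
from h import *
go([.5513,.0378,.127-.0188])"
```

```text
time: 7.48
tool_pos: [0.3674, 0.3436, 0.2357]
tool_rot: [0.058, 0.998, 0.0, 0.0]
wrist_force: [0.6, 0.9, 0.0]
width: 0.0561
gripper_force: 0.0
time: 8.32
tool_pos: [0.5529, 0.034, 0.2356]
tool_rot: [0.061, 0.998, -0.001, 0.001]
wrist_force: [-0.3, -0.5, -0.0]
width: 0.0561
gripper_force: 0.0
t 8.32 tcp [0.5529 0.034  0.2356] yheading 82.99 tilt [ 0.0012 -0.0018] F [-0.3092 -0.5313 -0.049 ] T [ 0.0423 -0.0151  0.0234] w 0.0561 gf 0.0 q [-0.1425 -0.0056  1.7761 -0.0017  1.3696 -1.5906]
shift mm [  2.2   3.8 127.3]
```

```bash
python3 -m pendant '[{"x":1.5,"y":2,"z":40,"wx":0,"wy":0,"wz":0,"gripper":0.6},{"x":0.5,"y":2,"z":40,"wx":0,"wy":0,"wz":0,"gripper":0.6},{"x":0,"y":0,"z":30,"wx":0,"wy":0,"wz":0,"gripper":0.6},{"x":0,"y":0,"z":17,"wx":0,"wy":0,"wz":0,"gripper":0.6},{"x":0,"y":0,"z":0,"wx":0,"wy":0,"wz":0,"gripper":0.2},{"x":0,"y":0,"z":0,"wx":0,"wy":0,"wz":0,"gripper":0.2},{"x":0,"y":0,"z":0,"wx":0,"wy":0,"wz":0,"gripper":0.2},{"x":0,"y":0,"z":0,"wx":0,"wy":0,"wz":0,"gripper":0.2},{"x":0,"y":0,"z":0,"wx":0,"wy":0,"wz":0,"gripper":0.2}]' 20;python3 -c "
from h import *
go([.6237,.0345,.16-.0188])"
```

```text
time: 9.07
tool_pos: [0.5498, 0.0394, 0.1106]
tool_rot: [0.057, 0.998, -0.005, 0.001]
wrist_force: [-3.3, -17.8, -0.7]
width: 0.0269
gripper_force: 20.2
t 9.07 tcp [0.5498 0.0394 0.1106] yheading 83.47 tilt [ 0.002  -0.0104] F [ -3.3463 -17.8392  -0.6571] T [-2.8536  0.4442  0.0119] w 0.0269 gf 20.1909202337265 q [-0.129   0.1224  1.8831 -0.0111  1.1328 -1.5811]
shift mm [-74.    3.3 -30.4]
```

```bash
python3 -m pendant '[{"x":0,"y":-2,"z":0,"wx":0,"wy":0,"wz":0,"gripper":0.2},{"x":-7.1,"y":0,"z":-7.4,"wx":0,"wy":0,"wz":0,"gripper":0.2},{"x":-7.8,"y":0,"z":-6.6,"wx":0,"wy":0,"wz":0,"gripper":0.2},{"x":-8.5,"y":0,"z":-5.7,"wx":0,"wy":0,"wz":0,"gripper":0.2},{"x":-9,"y":0,"z":-4.7,"wx":0,"wy":0,"wz":0,"gripper":0.2},{"x":-9.5,"y":0,"z":-3.8,"wx":0,"wy":0,"wz":0,"gripper":0.2},{"x":0,"y":0,"z":0,"wx":0,"wy":0,"wz":0,"gripper":0.2}]';python3 -c "
from h import *
go([.6237,.0345,.16-.0188])
for o in meas('lever_ball',2,.03,(.593,.035)) if 'meas' in globals() else []: print(o)"
```

```text
time: 9.65
tool_pos: [0.5912, 0.0345, 0.1382]
tool_rot: [0.058, 0.998, -0.002, 0.0]
wrist_force: [-0.5, -6.6, -1.1]
width: 0.0266
gripper_force: 20.0
t 9.65 tcp [0.5912 0.0345 0.1382] yheading 83.34 tilt [ 0.0007 -0.0042] F [-0.5198 -6.6366 -1.1044] T [-1.2893  0.2173  0.0646] w 0.0266 gf 19.999802112579346 q [-0.1311  0.1805  1.7619 -0.0044  1.1979 -1.584 ]
shift mm [-32.2   3.8  -2.9]
```

```bash
python3 -m pendant '[{"x":-10.5,"y":-0.7,"z":-2.7,"wx":0,"wy":0,"wz":0,"gripper":0.2},{"x":-10.7,"y":0,"z":-1.3,"wx":0,"wy":0,"wz":0,"gripper":0.2},{"x":-10.7,"y":0,"z":-0.4,"wx":0,"wy":0,"wz":0,"gripper":0.2},{"x":0,"y":0,"z":0,"wx":0,"wy":0,"wz":0,"gripper":0.2},{"x":0,"y":0,"z":0,"wx":0,"wy":0,"wz":0,"gripper":0.45},{"x":0,"y":0,"z":0,"wx":0,"wy":0,"wz":0,"gripper":0.6},{"x":0,"y":0,"z":-40,"wx":0,"wy":0,"wz":0,"gripper":0.6},{"x":0,"y":0,"z":-40,"wx":0,"wy":0,"wz":0,"gripper":0.6},{"x":41,"y":0,"z":0,"wx":0,"wy":0,"wz":0,"gripper":0.6},{"x":41,"y":0,"z":0,"wx":0,"wy":0,"wz":0,"gripper":0.6}]';python3 - <<'E'
from fit import *
go([.6237,.0345,.16-.0188])
for n in("lever_ball","jig_axis"):
    for o in meas(n,3,.03,(.62,.035)): print(n,*o)
s=arm.camera("scene"); p=proj("scene",[[.62,.036,.12]])[0].astype(int); t=arm.camera("top");q=proj("top",[[.62,.08,.12]])[0].astype(int)
a=s[p[1]-60:p[1]+60,p[0]-60:p[0]+100];b=t[q[1]-60:q[1]+60,q[0]-80:q[0]+80]
cv2.imwrite("pics/lev.png",cv2.resize(np.vstack([a,b]),None,fx=2.5,fy=2.5,interpolation=cv2.INTER_CUBIC)[:,:,::-1])
for th in(-.1,0,.1):
  P=[[.6237+.0944*np.sin(th),.0345-.0111*np.sin(th),.065+.095*np.cos(th)]]
  print(th,(proj("scene",P)[0]-p+60)*2.5,(proj("top",P)[0]-q+[80,60])*2.5+[0,300])
E
```

```text
time: 10.48
tool_pos: [0.5423, 0.0419, 0.2252]
tool_rot: [0.058, 0.998, 0.0, 0.004]
wrist_force: [0.4, -0.4, 0.5]
width: 0.0564
gripper_force: 0.0
t 10.48 tcp [0.5423 0.0419 0.2252] yheading 83.33 tilt [0.008 0.   ] F [ 0.373  -0.4059  0.4871] T [0.0019 0.0621 0.0176] w 0.0564 gf 0.0 q [-0.1319 -0.0264  1.8156  0.0011  1.3444 -1.5865]
shift mm [-81.    2.   84.7]
lever_ball scene [0.6185 0.0329 0.1387] [0.0023 0.0019 0.0433] 4
jig_axis scene [0.6225 0.0341 0.0648] [0.0009 0.0009 0.0014] 3
jig_axis top [0.6271 0.0353 0.0671] [0.0015 0.001  0.0009] 3
-0.1 [145.259  113.7657] [246.4982 450.4907]
0 [154.7574 117.9022] [247.5884 440.4225]
0.1 [164.3134 122.9469] [248.6764 430.516 ]
```

View pics/lev.png

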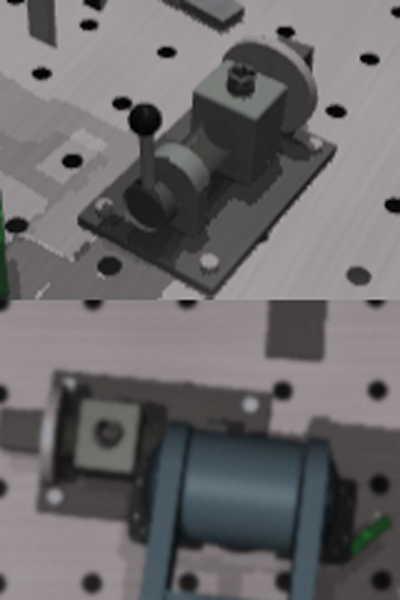

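The lever stands near upright, with the ball at (145,120) in the scene crop, perhaps slightly toward the robot. The top view is blocked by the arm, so I'll move aside and measure the ball in both cameras.

```bash
python3 -m pendant '[{"x":0,"y":-40,"z":0,"wx":0,"wy":0,"wz":0,"gripper":0.6},{"x":0,"y":-40,"z":0,"wx":0,"wy":0,"wz":0,"gripper":0.6},{"x":0,"y":-40,"z":0,"wx":0,"wy":0,"wz":0,"gripper":0.6},{"x":0,"y":-40,"z":0,"wx":0,"wy":0,"wz":0,"gripper":0.6},{"x":0,"y":-40,"z":0,"wx":0,"wy":0,"wz":0,"gripper":0.6}]'; cat > ball.py <<'E'
from fit import *
obs=[]
for c in("scene","top"):
    im=arm.camera(c); p=proj(c,[[.622,.0345,.16]])[0].round().astype(int); w=22
    g=im[p[1]-w:p[1]+w,p[0]-w:p[0]+w].max(2).astype(int)
    m=(g<40).astype(np.uint8); k,l,st,ce=cv2.connectedComponentsWithStats(m)
    print(c,[(st[i].tolist(),(ce[i]+p-w).round(1).tolist()) for i in range(1,k) if st[i,4]>15])
    print("pred",*[proj(c,[[.6237+.0944*np.sin(t),.0345-.0111*np.sin(t),.065+.095*np.cos(t)]])[0].round(1) for t in(-.1,0,.1)])
    cv2.imwrite(f"pics/b_{c}.png",cv2.resize(im[p[1]-w:p[1]+40,p[0]-w:p[0]+40],None,fx=6,fy=6,interpolation=cv2.INTER_CUBIC)[:,:,::-1])
cv2.imwrite("pics/b.png",np.hstack([cv2.imread("pics/b_scene.png"),cv2.imread("pics/b_top.png")]))
for n in("lever_ball","jig_axis"):
    for o in meas(n,3,.03,(.62,.035)): print(n,*o)
E
python3 ball.py
```

```text
time: 12.2
tool_pos: [0.5167, -0.1585, 0.2213]
tool_rot: [0.058, 0.998, -0.0, 0.0]
wrist_force: [0.9, -0.1, -0.7]
width: 0.0564
gripper_force: 0.0
scene [([6, 14, 7, 5, 23], [308.3, 226.0]), ([13, 17, 12, 13, 117], [317.5, 232.8])]
pred [318.1 230.5] [321.9 232.2] [325.7 234.2]
top [([33, 0, 6, 4, 22], [333.5, 208.4]), ([4, 15, 26, 24, 243], [318.7, 233.9]), ([34, 37, 5, 5, 21], [334.0, 246.0])]
pred [319.6 232.2] [320.  228.2] [320.5 224.2]
lever_ball scene [0.6168 0.0312 0.1624] [0.0005 0.0006 0.0029] 2
lever_ball top [0.6161 0.031  0.1605] [0.0009 0.0008 0.0004] 2
jig_axis scene [0.6194 0.0326 0.0896] [0.0015 0.0014 0.0423] 4
jig_axis top [0.6252 0.0339 0.0676] [0.0011 0.0021 0.0023] 3
```

View pics/b.png

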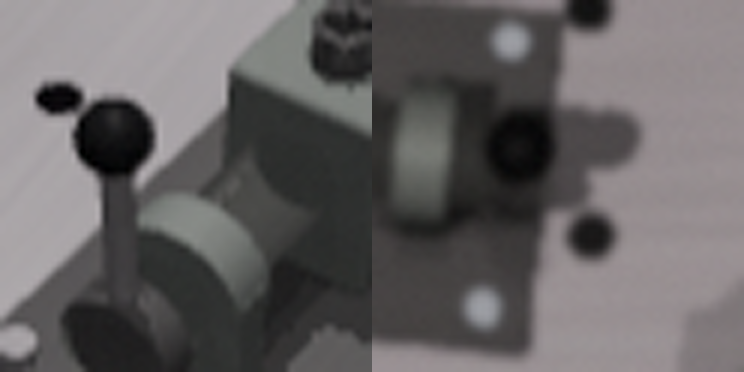

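The ball is seen at crop (115,135) in scene and (520,146) in top, suggesting it is about 7 mm short. I'll check this against the plate bolts, which are symmetric about the axis, in the same pictures.

```bash
cat > bolts.py <<'E'
from h import *
def back(c,px,z):
    m=arm.camera_model(c);R=np.array(m["R"]);t=np.array(m["t"])
    n=cv2.undistortPoints(np.array(px,float).reshape(-1,1,2),np.array(m["intrinsics"]),np.array(m["distortion"])).reshape(-1,2)
    d=np.c_[n,np.ones(len(n))]@R; C=-R.T@t
    return C+d*((z-C[2])/d[:,2])[:,None]
def run(ims=None):
  for c in("top","scene"):
    im=arm.camera(c); gb=cv2.resize(im,None,fx=4,fy=4,interpolation=cv2.INTER_CUBIC).max(2)
    y=np.array([.117,.993,0]);x=np.array([.993,-.117,0]);o=np.array([.638,.1455,.016])
    B=[]
    for sx in(-1,1):
        for sy in(-1,1):
            q=proj(c,[o+sx*.062*x+sy*.102*y])[0]; a=((q+.5)*4).astype(int); w=44
            p=gb[a[1]-w:a[1]+w,a[0]-w:a[0]+w].astype(float)
            mk=(p>.5*(np.median(p)+np.percentile(p,99.5))).astype(np.uint8)
            k,l,st,ce=cv2.connectedComponentsWithStats(mk)
            for i in range(1,k):
                if 60<st[i,4]<900 and max(st[i,2:4])<45 and min(st[i,:2])>0 and (st[i,:2]+st[i,2:4]).max()<2*w: 
                    X=back(c,(ce[i]+a-w+.5)/4-.5,.016)[0]; print(c,sx,sy,st[i,4],X.round(4),"rel",((X-o)@x*1000).round(1),((X-o)@y*1000).round(1))
    q=proj(c,[[.618,.033,.16]])[0]; a=((q+.5)*4).astype(int); w=48
    p=gb[a[1]-w:a[1]+w,a[0]-w:a[0]+w]
    h=cv2.HoughCircles(cv2.GaussianBlur(p,(0,0),2),cv2.HOUGH_GRADIENT,1,20,param1=60,param2=8,minRadius=18,maxRadius=32)
    if h is not None:
        for u,v,r in h[0][:2]:
            X=back(c,(np.array([u,v])+a-w+.5)/4-.5,.16)[0]; print(c,"ball",r,X.round(4),"rel",((X-o)@x*1000).round(1),((X-o)@y*1000).round(1))
if __name__=="__main__": run()
E
python3 bolts.py
```

```text
top -1 -1 445 [0.5673 0.0454 0.016 ] rel -58.5 -107.6
top -1 1 381 [0.6069 0.2689 0.016 ] rel -45.4 118.9
top -1 1 104 [0.5885 0.2352 0.016 ] rel -59.6 83.3
top 1 -1 371 [0.6829 0.0321 0.016 ] rel 57.8 -107.3
top 1 1 147 [0.737  0.2296 0.016 ] rel 88.5 95.1
top 1 1 85 [0.7208 0.2476 0.016 ] rel 70.3 111.1
top 1 1 64 [0.6907 0.2523 0.016 ] rel 39.8 112.2
top ball 30.3 [0.617  0.0346 0.16  ] rel -7.9 -112.5
scene -1 -1 410 [0.5649 0.0493 0.016 ] rel -61.3 -104.1
scene 1 -1 456 [0.6804 0.0357 0.016 ] rel 55.0 -104.1
scene 1 1 368 [0.716  0.2548 0.016 ] rel 64.7 117.7
scene ball 26.6 [0.616  0.0298 0.16  ] rel -8.3 -117.5
scene ball 22.3 [0.6434 0.0152 0.16  ] rel 20.6 -128.8
```

```bash
python3 -m pendant '[{"x":0,"y":40,"z":0,"wx":0,"wy":0,"wz":0,"gripper":0.6},{"x":0,"y":40,"z":0,"wx":0,"wy":0,"wz":0,"gripper":0.6},{"x":0,"y":40,"z":0,"wx":0,"wy":0,"wz":0,"gripper":0.6},{"x":0,"y":40,"z":0,"wx":0,"wy":0,"wz":0,"gripper":0.6},{"x":-35,"y":21,"z":0,"wx":0,"wy":0,"wz":0,"gripper":0.6},{"x":-42,"y":20,"z":0,"wx":0,"wy":0,"wz":0,"gripper":0.6},{"x":0,"y":0,"z":0,"wx":0,"wy":0,"wz":0,"gripper":0.6}]';python3 -c "
from h import *
go([.6168,.0325,.141])"
```

```text
time: 14.18
tool_pos: [0.6159, 0.0347, 0.2183]
tool_rot: [0.057, 0.998, 0.0, -0.001]
wrist_force: [-0.6, 0.0, -1.1]
width: 0.0567
gripper_force: 0.0
t 14.18 tcp [0.6159 0.0347 0.2183] yheading 83.51 tilt [-0.0017  0.001 ] F [-0.5848  0.0379 -1.1473] T [0.0171 0.0074 0.0285] w 0.0567 gf 0.0 q [-0.1276  0.1593  1.6331  0.0008  1.351  -1.5854]
shift mm [-1.3 -2.1 77.3]
```

```bash
python3 -m pendant '[{"x":-1.3,"y":-2,"z":39,"wx":0,"wy":0,"wz":0,"gripper":0.6},{"x":0,"y":0,"z":38,"wx":0,"wy":0,"wz":0,"gripper":0.6},{"x":0,"y":0,"z":0,"wx":0,"wy":0,"wz":0,"gripper":0.2},{"x":0,"y":0,"z":0,"wx":0,"wy":0,"wz":0,"gripper":0.2},{"x":0,"y":0,"z":0,"wx":0,"wy":0,"wz":0,"gripper":0.2},{"x":0,"y":0,"z":0,"wx":0,"wy":0,"wz":0,"gripper":0.2}]' 25;python3 -c "
from h import *
go([.6238,.0325,.141])";  python3 -m pendant '[{"x":-3.5,"y":0,"z":0,"wx":0,"wy":0,"wz":0,"gripper":0.2},{"x":-3.5,"y":0,"z":0,"wx":0,"wy":0,"wz":0,"gripper":0.2},{"x":0,"y":0,"z":0,"wx":0,"wy":0,"wz":0,"gripper":0.2},{"x":0,"y":0,"z":0,"wx":0,"wy":0,"wz":0,"gripper":0.2}]';python3 -c "
from h import *
go([.6238,.0325,.141])"
```

```text
time: 14.68
tool_pos: [0.6152, 0.0297, 0.1475]
tool_rot: [0.058, 0.998, -0.0, 0.003]
wrist_force: [0.9, 0.3, 0.1]
width: 0.0327
gripper_force: 0.0
t 14.68 tcp [0.6152 0.0297 0.1475] yheading 83.32 tilt [ 0.0051 -0.0007] F [0.8967 0.346  0.1478] T [ 0.0134 -0.0337 -0.0222] w 0.0327 gf 0.0 q [-0.1356  0.2202  1.6975 -0.      1.2187 -1.5898]
shift mm [-8.2  3.8  6.5]
time: 15.02
tool_pos: [0.6217, 0.0309, 0.1475]
tool_rot: [0.058, 0.998, 0.002, 0.002]
wrist_force: [-2.9, 5.5, 4.0]
width: 0.0263
gripper_force: 25.0
t 15.02 tcp [0.6217 0.0309 0.1475] yheading 83.35 tilt [0.0036 0.0028] F [-2.9105  5.5401  4.0142] T [1.1306 0.4787 0.0166] w 0.0263 gf 25.000986456871033 q [-0.1338  0.2356  1.6791  0.0035  1.2237 -1.5897]
shift mm [-1.8  1.8  6.6]
```

```bash
python3 -m pendant '[{"x":-2,"y":0.5,"z":0,"wx":0,"wy":0,"wz":0,"gripper":0.2},{"x":0,"y":0,"z":0,"wx":0,"wy":0,"wz":0,"gripper":0.2},{"x":0,"y":0,"z":0,"wx":0,"wy":0,"wz":0,"gripper":0.4},{"x":0,"y":0,"z":0,"wx":0,"wy":0,"wz":0,"gripper":0.6},{"x":0,"y":0,"z":-40,"wx":0,"wy":0,"wz":0,"gripper":0.6},{"x":0,"y":0,"z":-40,"wx":0,"wy":0,"wz":0,"gripper":0.6},{"x":41,"y":0,"z":0,"wx":0,"wy":0,"wz":0,"gripper":0.6},{"x":25,"y":-32,"z":0,"wx":0,"wy":0,"wz":0,"gripper":0.6},{"x":0,"y":-41,"z":0,"wx":0,"wy":0,"wz":0,"gripper":0.6},{"x":0,"y":-41,"z":0,"wx":0,"wy":0,"wz":0,"gripper":0.6}]'; python3 -m pendant '[{"x":0,"y":-41,"z":0,"wx":0,"wy":0,"wz":0,"gripper":0.6},{"x":0,"y":-41,"z":0,"wx":0,"wy":0,"wz":0,"gripper":0.6}]'; python3 bolts.py | grep -E "ball|-1 [^1]"; python3 - <<'E'
from fit import *
for o in meas("lever_ball",3,.03,(.62,.035)): print(*o)
go([.4885,-.176,.22])
E
```

```text
time: 15.85
tool_pos: [0.5428, -0.0765, 0.2252]
tool_rot: [0.057, 0.998, -0.001, 0.001]
wrist_force: [0.5, -0.1, -0.5]
width: 0.0564
gripper_force: 0.0
time: 16.02
tool_pos: [0.5338, -0.1595, 0.2252]
tool_rot: [0.058, 0.998, -0.001, 0.001]
wrist_force: [1.0, 0.4, 0.4]
width: 0.0566
gripper_force: 0.0
top -1 -1 443 [0.5673 0.0454 0.016 ] rel -58.5 -107.6
top 1 -1 375 [0.6829 0.0321 0.016 ] rel 57.9 -107.3
top ball 29.3 [0.6235 0.0328 0.16  ] rel -1.2 -113.6
scene -1 -1 408 [0.5649 0.0493 0.016 ] rel -61.3 -104.1
scene 1 -1 453 [0.6805 0.0357 0.016 ] rel 55.0 -104.1
scene ball 25.7 [0.6235 0.0288 0.16  ] rel -0.7 -117.6
scene ball 26.1 [0.5971 0.027  0.16  ] rel -26.7 -122.4
scene [0.623  0.0297 0.1649] [0.0003 0.0009 0.0013] 3
top [0.6218 0.0292 0.1586] [0.0004 0.0007 0.0009] 3
t 16.72 tcp [ 0.5343 -0.1569  0.2241] yheading 83.39 tilt [-0.     -0.0001] F [0.318  1.0303 0.2815] T [-0.0155  0.0087  0.0429] w 0.0564 gf 0.0 q [-0.4892  0.0115  1.7801 -0.0001  1.35   -1.9446]
shift mm [ 43.3 -24.3   4.1]
```

```bash
python3 -m pendant '[{"x":22,"y":-12,"z":0,"wx":0,"wy":0,"wz":0,"gripper":0.6},{"x":22,"y":-8,"z":0,"wx":0,"wy":0,"wz":0,"gripper":0.6},{"x":0,"y":0,"z":0,"wx":0,"wy":0,"wz":5.8,"gripper":0.6},{"x":0,"y":0,"z":0,"wx":0,"wy":0,"wz":5.8,"gripper":0.6},{"x":0,"y":0,"z":0,"wx":0,"wy":0,"wz":5.8,"gripper":0.6},{"x":0,"y":0,"z":0,"wx":0,"wy":0,"wz":0,"gripper":0.6}]'; python3 -c "
from h import *
go([.4883,-.1752,.128])"
```

```text
time: 17.22
tool_pos: [0.4881, -0.1721, 0.2242]
tool_rot: [0.209, 0.978, -0.0, 0.0]
wrist_force: [-0.1, 0.7, 0.2]
width: 0.0565
gripper_force: 0.0
t 17.22 tcp [ 0.4881 -0.1721  0.2242] yheading 65.84 tilt [ 0.0002 -0.0001] F [-0.0563  0.6657  0.223 ] T [-0.0238 -0.02    0.0106] w 0.0565 gf 0.0 q [-0.5583 -0.0858  1.8744  0.      1.3527 -1.7075]
shift mm [-1.4 -2.7 96.2]
```

```bash
python3 -m pendant '[{"x":-1.4,"y":-2.7,"z":40,"wx":0,"wy":0,"wz":0,"gripper":0.6},{"x":0,"y":0,"z":40,"wx":0,"wy":0,"wz":0,"gripper":0.45},{"x":0,"y":0,"z":16,"wx":0,"wy":0,"wz":0,"gripper":0.35},{"x":0,"y":0,"z":0,"wx":0,"wy":0,"wz":0,"gripper":0.1},{"x":0,"y":0,"z":0,"wx":0,"wy":0,"wz":0,"gripper":0.1},{"x":0,"y":0,"z":0,"wx":0,"wy":0,"wz":0,"gripper":0.1},{"x":0,"y":0,"z":0,"wx":0,"wy":0,"wz":0,"gripper":0.1},{"x":0,"y":0,"z":0,"wx":0,"wy":0,"wz":0,"gripper":0.1}]' 50; python3 -c "
from h import *
go([.4883,-.1752,.128])"
```

```text
time: 17.88
tool_pos: [0.4897, -0.1762, 0.1303]
tool_rot: [0.208, 0.978, -0.001, 0.002]
wrist_force: [0.4, 0.2, 2.9]
width: 0.0177
gripper_force: 50.0
t 17.88 tcp [ 0.4897 -0.1762  0.1303] yheading 65.97 tilt [ 0.0034 -0.0026] F [0.3916 0.2447 2.894 ] T [-0.0932  0.0354 -0.0018] w 0.0177 gf 49.97745864093304 q [-0.5632  0.0214  1.9502 -0.0004  1.1658 -1.7145]
shift mm [1.6 0.3 2.3]
```

```bash
python3 -m pendant '[{"x":0,"y":0,"z":-20,"wx":0,"wy":0,"wz":0,"gripper":0.1},{"x":0,"y":0,"z":-40,"wx":0,"wy":0,"wz":0,"gripper":0.1},{"x":0,"y":0,"z":-40,"wx":0,"wy":0,"wz":0,"gripper":0.1},{"x":0,"y":0,"z":-40,"wx":0,"wy":0,"wz":0,"gripper":0.1},{"x":0,"y":0,"z":-40,"wx":0,"wy":0,"wz":0,"gripper":0.1},{"x":0,"y":0,"z":-10,"wx":0,"wy":0,"wz":0,"gripper":0.1}]'; python3 - <<'E'
from fit import *
from bolts import back
go([.640,.1765,.32])
for c in("top","scene"):
    im=arm.camera(c); g=cv2.resize(im,None,fx=6,fy=6,interpolation=cv2.INTER_CUBIC)
    q=proj(c,[[.640,.1765,.118]])[0]; a=((q+.5)*6).astype(int);w=100
    p=g[a[1]-w:a[1]+w,a[0]-w:a[0]+w]; cv2.imwrite(f"pics/s_{c}.png",cv2.resize(p,(400,400))[:,:,::-1])
    gr=cv2.GaussianBlur(cv2.cvtColor(p,cv2.COLOR_RGB2GRAY),(0,0),2)
    h=cv2.HoughCircles(gr,cv2.HOUGH_GRADIENT,1,30,param1=40,param2=8,minRadius=22,maxRadius=42)
    if h is not None:
        for u,v,r in h[0][:3]: print(c,u*2,v*2,r,back(c,(np.array([u,v])+a-w+.5)/6-.5,.118)[0].round(4))
for o in meas("socket_mouth",3): print(*o)
for o in meas("key_tip",2,.05,(.49,-.176)): print(*o)
cv2.imwrite("pics/s.png",np.hstack([cv2.imread("pics/s_top.png"),cv2.imread("pics/s_scene.png")]))
E
```

```text
time: 18.38
tool_pos: [0.4906, -0.1765, 0.3267]
tool_rot: [0.208, 0.978, -0.002, 0.006]
wrist_force: [0.8, -0.5, 0.1]
width: 0.0175
gripper_force: 50.0
t 18.38 tcp [ 0.4906 -0.1765  0.3267] yheading 65.96 tilt [ 0.0112 -0.0071] F [ 0.7646 -0.4785  0.0503] T [-0.0521 -0.0427 -0.033 ] w 0.0175 gf 49.998762756586075 q [-0.5631 -0.1467  1.7455  0.      1.5295 -1.7144]
shift mm [  7.4 383.3   5.8]
top 233.0 199.0 34.2 [0.64   0.1697 0.118 ]
top 143.0 295.0 39.2 [0.6207 0.1878 0.118 ]
top 281.0 335.0 36.9 [0.6123 0.16   0.118 ]
scene 189.0 263.0 36.9 [0.6461 0.1582 0.118 ]
scene 231.0 145.0 40.3 [0.6381 0.1946 0.118 ]
scene 171.0 165.0 36.5 [0.6306 0.1833 0.118 ]
scene [0.6415 0.1793 0.1197] [0.0014 0.0024 0.0015] 3
top [0.6392 0.1754 0.1164] [0.0004 0.0008 0.0022] 3
scene [ 0.4887 -0.1755  0.1989] [0.0002 0.0006 0.0004] 2
```

View pics/s.png

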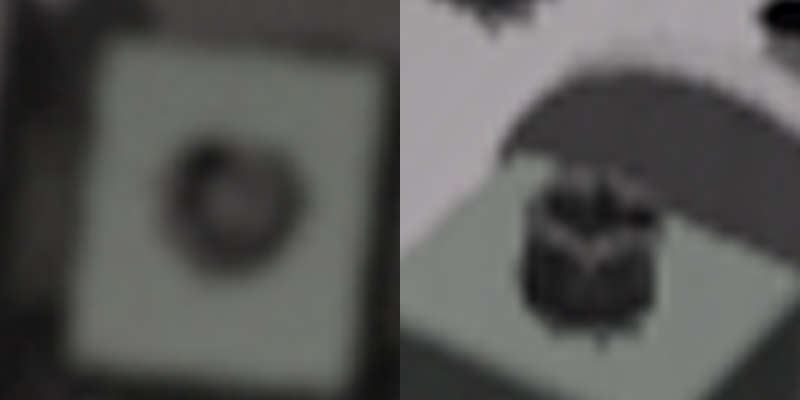

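Top crop: the screw head is centred near (232,205) on the hub. Scene crop: the head's top face is near (595,205), a few mm apart from the top view. I take (.6403,.1757), which the ball grasp also supports, then go above and look from close by.

```bash
cat >> h.py <<'E'
_go=go
def go(target,head=None):
    _go(target); R=Ro.from_quat(arm.sense()["tool_rot"]).as_matrix()
    v=np.cross(R[:,2],[0,0,-1]); print("untilt deg (tool wx,wy)",np.degrees(R.T@v).round(2))
E
python3 -m pendant '[{"x":0.7,"y":38.3,"z":0,"wx":0,"wy":0,"wz":0,"gripper":0.1},{"x":0.7,"y":38.3,"z":0,"wx":0,"wy":0,"wz":0,"gripper":0.1},{"x":0.7,"y":38.3,"z":0,"wx":0,"wy":0,"wz":0,"gripper":0.1},{"x":0.7,"y":38.3,"z":0,"wx":0,"wy":0,"wz":0,"gripper":0.1},{"x":0.7,"y":38.3,"z":0,"wx":0,"wy":0,"wz":0,"gripper":0.1},{"x":0.7,"y":38.3,"z":0,"wx":0,"wy":0,"wz":0,"gripper":0.1},{"x":0.7,"y":38.3,"z":0,"wx":0,"wy":0,"wz":0,"gripper":0.1},{"x":0.7,"y":38.3,"z":0,"wx":0,"wy":0,"wz":0,"gripper":0.1},{"x":0.7,"y":38.3,"z":0,"wx":0,"wy":0,"wz":0,"gripper":0.1},{"x":0.7,"y":38,"z":0,"wx":0,"wy":0,"wz":0,"gripper":0.1}]' 58
python3 -m pendant '[{"x":0,"y":0,"z":0,"wx":0,"wy":0,"wz":-5.8,"gripper":0.1},{"x":0,"y":0,"z":0,"wx":0,"wy":0,"wz":-5.7,"gripper":0.1},{"x":0,"y":0,"z":0,"wx":0,"wy":0,"wz":0,"gripper":0.1}]'
python3 -c "
from h import *
go([.6403,.1757,.25])"
```

```text
time: 20.32
tool_pos: [0.6384, 0.1791, 0.318]
tool_rot: [0.208, 0.978, -0.0, 0.0]
wrist_force: [-0.1, 0.1, -1.8]
width: 0.0175
gripper_force: 58.0
time: 20.57
tool_pos: [0.638, 0.1779, 0.3175]
tool_rot: [0.108, 0.994, -0.0, -0.0]
wrist_force: [0.8, -1.0, -1.9]
width: 0.0174
gripper_force: 58.0
t 20.57 tcp [0.638  0.1779 0.3175] yheading 77.6 tilt [-0.0008 -0.0002] F [ 0.7839 -0.9599 -1.8736] T [-0.0052  0.0215  0.0397] w 0.0174 gf 57.9974265396595 q [ 0.1011  0.2086  1.3983 -0.0001  1.5355 -1.2532]
shift mm [-2.7 -1.6 67.5]
untilt deg (tool wx,wy) [-0.02 -0.04  0.  ]
```

```bash
python3 -m pendant '[{"x":-2.7,"y":-1.6,"z":33,"wx":0,"wy":0,"wz":0,"gripper":0.1},{"x":0,"y":0,"z":33,"wx":0,"wy":0,"wz":0,"gripper":0.1},{"x":0,"y":0,"z":0,"wx":0,"wy":0,"wz":0,"gripper":0.1},{"x":0,"y":0,"z":0,"wx":0,"wy":0,"wz":0,"gripper":0.1}]'
python3 - <<'E'
from fit import *
go([.6403,.1757,.25])
im=arm.camera("scene"); t=arm.camera("top"); p=proj("scene",[[.6403,.1757,.15]])[0].astype(int);q=proj("top",[[.6403,.1757,.118]])[0].astype(int)
a=im[p[1]-40:p[1]+60,p[0]-50:p[0]+50];b=t[q[1]-50:q[1]+50,q[0]-50:q[0]+50]
cv2.imwrite("pics/near.png",cv2.resize(np.hstack([a,b]),(800,400),interpolation=cv2.INTER_CUBIC)[:,:,::-1])
P=[[.6403,.1757,z] for z in (.1,.118,.130,.15)]
print(((proj("scene",P)-p+[50,40])*4).round(0).tolist())
for n in("key_tip","socket_mouth"):
    for o in meas(n,2,.04,(.64,.176)): print(n,*o)
E
```

```text
time: 20.9
tool_pos: [0.639, 0.1744, 0.25]
tool_rot: [0.111, 0.994, -0.0, -0.002]
wrist_force: [0.5, 1.0, -1.3]
width: 0.0175
gripper_force: 58.0
t 20.9 tcp [0.639  0.1744 0.25  ] yheading 77.31 tilt [-0.005  -0.0004] F [ 0.5423  1.0061 -1.3213] T [ 0.0584 -0.0424  0.0137] w 0.0175 gf 57.998841404914856 q [ 0.0957  0.2446  1.4767  0.      1.4252 -1.2536]
shift mm [-1.   1.5 -0. ]
untilt deg (tool wx,wy) [-0.09 -0.27 -0.  ]
[[193.0, 230.0], [196.0, 206.0], [197.0, 190.0], [200.0, 162.0]]
key_tip scene [0.643  0.174  0.1336] [0.0002 0.0006 0.0011] 2
key_tip top [0.6412 0.1747 0.1336] [0. 0. 0.] 1
socket_mouth scene [0.6401 0.1816 0.1183] [0.0002 0.0005 0.0009] 2
```

View pics/near.png

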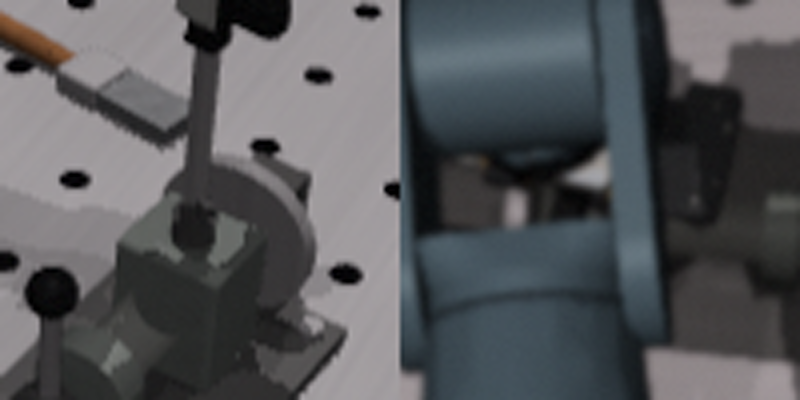

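The shank comes down at x≈198 onto the screw head at about (195,225) in the scene crop, so it is laterally aligned. The top view is occluded. I'll take one tighter look for the depth direction.

```bash
python3 - <<'E'
from h import *
go([.6403,.1757,.25])
im=arm.camera("scene"); p=proj("scene",[[.6403,.1757,.118]])[0].astype(int)
a=im[p[1]-24:p[1]+16,p[0]-20:p[0]+20]
cv2.imwrite("pics/near2.png",cv2.resize(a,(600,600),interpolation=cv2.INTER_LANCZOS4)[:,:,::-1])
s=arm.sense();R=Ro.from_quat(s["tool_rot"]).as_matrix();tip=s["tool_pos"]+R[:,2]*.1203
f=lambda P:((proj("scene",P)-p+[20,24]+.5)*15).round(0).tolist()
print("tip",tip,f([tip]),"head",f([[.6403,.1757,.118],[.6403,.1757,.1]]),"dx,dy 5mm",f([[.6453,.1757,.118],[.6403,.1807,.118]]))
E
```

```text
t 21.8 tcp [0.6402 0.1749 0.252 ] yheading 77.44 tilt [-0.0001 -0.    ] F [ 0.4335 -0.0292 -2.6342] T [ 0.0036 -0.0605  0.0261] w 0.0176 gf 57.998870462179184 q [ 0.0963  0.2434  1.4746 -0.      1.4237 -1.2553]
shift mm [0.1 0.7 2. ]
untilt deg (tool wx,wy) [-0. -0.  0.]
tip [0.6403 0.1749 0.1317] [[326.0, 309.0]] head [[321.0, 377.0], [313.0, 467.0]] dx,dy 5mm [[351.0, 387.0], [335.0, 359.0]]
```

View pics/near2.png

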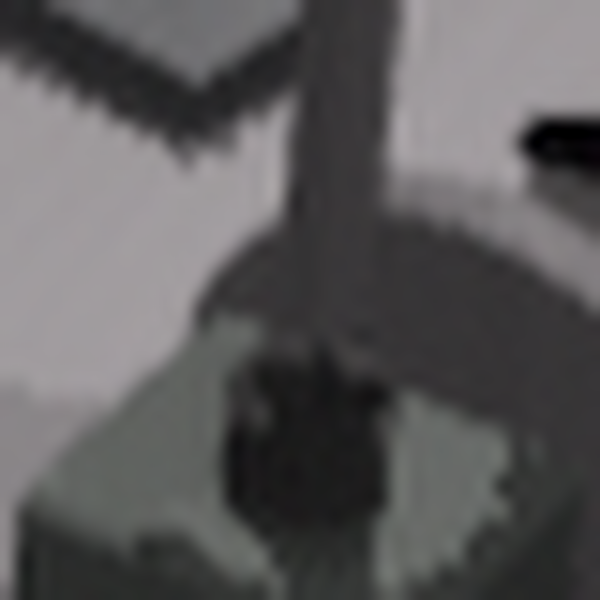

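Relative to the prediction, the shank is about 9 px right and the head (228–388, centre 308) about 9 px left. The key must shift about (-1.6,-2.3) mm in the world. I'll do that and descend gently.

```bash
python3 -m pendant '[{"x":1.1,"y":-2.5,"z":3,"wx":0,"wy":0,"wz":0,"gripper":0.1},{"x":0,"y":0,"z":6,"wx":0,"wy":0,"wz":0,"gripper":0.1},{"x":0,"y":0,"z":3,"wx":0,"wy":0,"wz":0,"gripper":0.1},{"x":0,"y":0,"z":0,"wx":0,"wy":0,"wz":0,"gripper":0.1}]'; python3 -c "
from h import *
go([.6387,.1727,.226])"
python3 -m pendant '[{"x":0,"y":0,"z":2,"wx":0,"wy":0,"wz":0,"gripper":0.1},{"x":0,"y":0,"z":2,"wx":0,"wy":0,"wz":0,"gripper":0.1},{"x":0,"y":0,"z":0,"wx":0,"wy":0,"wz":0,"gripper":0.1}]'; python3 -c "
from h import *
go([.6387,.1727,.226])"
```

```text
time: 22.18
tool_pos: [0.6381, 0.1726, 0.2387]
tool_rot: [0.11, 0.994, -0.0, -0.001]
wrist_force: [1.0, 0.4, -2.3]
width: 0.0173
gripper_force: 58.0
t 22.18 tcp [0.6381 0.1726 0.2387] yheading 77.43 tilt [-0.0018 -0.0002] F [ 0.9694  0.4025 -2.3269] T [0.0723 0.0091 0.0454] w 0.0173 gf 57.99878552556038 q [ 0.093   0.2469  1.4946  0.      1.4019 -1.2584]
shift mm [-0.6  0.2 12.7]
untilt deg (tool wx,wy) [-0.03 -0.1  -0.  ]
time: 22.43
tool_pos: [0.639, 0.1728, 0.2377]
tool_rot: [0.109, 0.994, 0.0, 0.001]
wrist_force: [-1.5, 0.2, 4.4]
width: 0.0176
gripper_force: 58.0
t 22.43 tcp [0.639  0.1728 0.2377] yheading 77.44 tilt [ 0.0012 -0.    ] F [-1.5419  0.2026  4.4022] T [-0.1047  0.5473 -0.0383] w 0.0176 gf 58.00088033080101 q [ 0.0932  0.2478  1.4954 -0.0001  1.3972 -1.2583]
shift mm [ 0.3 -0.1 11.7]
untilt deg (tool wx,wy) [ 0.01  0.07 -0.  ]
```

```bash
python3 -m pendant '[{"x":0.8,"y":0,"z":0,"wx":0,"wy":0,"wz":0,"gripper":0.1},{"x":0,"y":0,"z":0,"wx":0,"wy":0,"wz":0,"gripper":0.1}]'; python3 -m pendant '[{"x":0.8,"y":0,"z":0,"wx":0,"wy":0,"wz":0,"gripper":0.1},{"x":0,"y":0,"z":0,"wx":0,"wy":0,"wz":0,"gripper":0.1}]'; python3 -c "
from h import *
go([.6387,.1727,.226])"
```

```text
time: 22.6
tool_pos: [0.6386, 0.1729, 0.2376]
tool_rot: [0.109, 0.994, 0.0, 0.001]
wrist_force: [-0.2, -1.1, 5.4]
width: 0.018
gripper_force: 58.0
time: 22.77
tool_pos: [0.6381, 0.1729, 0.2376]
tool_rot: [0.109, 0.994, 0.0, 0.002]
wrist_force: [0.4, -1.7, 5.0]
width: 0.0173
gripper_force: 58.0
t 22.77 tcp [0.6381 0.1729 0.2376] yheading 77.43 tilt [ 0.0036 -0.0003] F [ 0.379  -1.713   5.0276] T [-0.2482 -0.0853 -0.0056] w 0.0173 gf 58.001308143138885 q [ 0.0938  0.2445  1.4995 -0.0006  1.394  -1.2576]
shift mm [-0.6 -0.1 11.6]
untilt deg (tool wx,wy) [ 0.03  0.21 -0.  ]
```

```bash
python3 -m pendant '[{"x":0,"y":-0.8,"z":0,"wx":0,"wy":0,"wz":0,"gripper":0.1},{"x":0,"y":0,"z":0,"wx":0,"wy":0,"wz":0,"gripper":0.1}]'; python3 -m pendant '[{"x":0,"y":-0.8,"z":0,"wx":0,"wy":0,"wz":0,"gripper":0.1},{"x":0,"y":0,"z":0,"wx":0,"wy":0,"wz":0,"gripper":0.1}]'; python3 -c "
from h import *
go([.6387,.1727,.226])"
```

```text
time: 22.93
tool_pos: [0.6381, 0.1726, 0.2376]
tool_rot: [0.109, 0.994, 0.001, 0.002]
wrist_force: [0.0, -0.1, 5.3]
width: 0.0176
gripper_force: 58.0
time: 23.1
tool_pos: [0.638, 0.1722, 0.2377]
tool_rot: [0.109, 0.994, 0.001, 0.002]
wrist_force: [0.4, 0.9, 5.3]
width: 0.0177
gripper_force: 58.0
t 23.1 tcp [0.638  0.1722 0.2377] yheading 77.43 tilt [0.0042 0.0021] F [0.4128 0.9361 5.3065] T [ 0.3899 -0.2352 -0.0042] w 0.0177 gf 58.00433412194252 q [ 0.0917  0.2429  1.5012  0.0017  1.3931 -1.26  ]
shift mm [-0.6  0.6 11.7]
untilt deg (tool wx,wy) [0.17 0.21 0.  ]
```

```bash
python3 -m pendant '[{"x":0,"y":0.6,"z":1.5,"wx":0,"wy":0,"wz":-3,"gripper":0.1},{"x":0,"y":0,"z":0,"wx":0,"wy":0,"wz":-3,"gripper":0.1}]'; python3 -m pendant '[{"x":0,"y":0,"z":0,"wx":0,"wy":0,"wz":4,"gripper":0.1},{"x":0,"y":0,"z":0,"wx":0,"wy":0,"wz":4,"gripper":0.1}]';python3 -m pendant '[{"x":0,"y":0,"z":0,"wx":0,"wy":0,"wz":2,"gripper":0.1},{"x":0,"y":0,"z":0,"wx":0,"wy":0,"wz":2,"gripper":0.1}]'; python3 -c "
from h import *
go([.6387,.1727,.226])"
```

```text
time: 23.27
tool_pos: [0.6384, 0.1733, 0.236]
tool_rot: [0.056, 0.998, 0.002, 0.002]
wrist_force: [1.8, 3.1, 3.8]
width: 0.0176
gripper_force: 58.0
time: 23.43
tool_pos: [0.6386, 0.1734, 0.2358]
tool_rot: [0.128, 0.992, 0.002, 0.003]
wrist_force: [3.4, 2.5, 2.7]
width: 0.0178
gripper_force: 58.0
time: 23.6
tool_pos: [0.6386, 0.1735, 0.2358]
tool_rot: [0.162, 0.987, 0.002, 0.003]
wrist_force: [2.7, 2.8, 3.1]
width: 0.0172
gripper_force: 58.0
t 23.6 tcp [0.6386 0.1735 0.2358] yheading 71.34 tilt [0.0058 0.0035] F [2.7148 2.7559 3.1138] T [ 0.9099 -0.9189 -0.0169] w 0.0172 gf 58.039962127804756 q [ 0.093   0.2451  1.502   0.003   1.3883 -1.1527]
shift mm [-0.3 -0.7  9.7]
untilt deg (tool wx,wy) [ 0.3   0.25 -0.  ]
```

```bash
python3 -m pendant '[{"x":-0.5,"y":1,"z":0,"wx":0,"wy":0,"wz":-2,"gripper":0.1},{"x":0,"y":0,"z":2,"wx":0,"wy":0,"wz":-2,"gripper":0.1},{"x":0,"y":0,"z":0,"wx":0,"wy":0,"wz":0,"gripper":0.1}]';python3 -c "
from h import *
go([.6387,.1727,.226])"; python3 -m pendant '[{"x":-0.3,"y":0.5,"z":1.5,"wx":0,"wy":0,"wz":0,"gripper":0.1},{"x":0,"y":0,"z":0,"wx":0,"wy":0,"wz":0,"gripper":0.1}]'; python3 -c "
from h import *
go([.6387,.1727,.226])"
```

```text
time: 23.85
tool_pos: [0.6385, 0.174, 0.2322]
tool_rot: [0.126, 0.992, 0.002, 0.001]
wrist_force: [3.4, 2.6, -0.6]
width: 0.0174
gripper_force: 58.0
t 23.85 tcp [0.6385 0.174  0.2322] yheading 75.48 tilt [0.0029 0.0027] F [ 3.3777  2.6489 -0.5753] T [ 0.9397 -1.0708 -0.0026] w 0.0174 gf 58.04107077419758 q [ 0.094   0.2497  1.503   0.0025  1.3858 -1.2237]
shift mm [-0.5 -1.2  6.2]
untilt deg (tool wx,wy) [ 0.19  0.12 -0.  ]
time: 24.02
tool_pos: [0.6387, 0.174, 0.2309]
tool_rot: [0.127, 0.992, 0.001, 0.001]
wrist_force: [3.3, 3.7, -0.7]
width: 0.0172
gripper_force: 58.1
t 24.02 tcp [0.6387 0.174  0.2309] yheading 75.4 tilt [0.0018 0.0017] F [ 3.3152  3.6541 -0.7298] T [ 1.1177 -1.1003  0.0266] w 0.0172 gf 58.05467180907726 q [ 0.0945  0.2518  1.5029  0.0016  1.3849 -1.2218]
shift mm [-0.4 -1.3  4.9]
untilt deg (tool wx,wy) [ 0.12  0.07 -0.  ]
```

```bash
python3 -m pendant '[{"x":-0.6,"y":0.8,"z":2,"wx":0,"wy":0,"wz":0,"gripper":0.1},{"x":0,"y":0,"z":1.5,"wx":0,"wy":0,"wz":0,"gripper":0.1},{"x":0,"y":0,"z":0,"wx":0,"wy":0,"wz":0,"gripper":0.1}]';python3 -c "
from h import *
go([.6387,.1727,.226])"; python3 -m pendant '[{"x":-0.3,"y":0.5,"z":1.5,"wx":0,"wy":0,"wz":0,"gripper":0.1},{"x":0,"y":0,"z":1,"wx":0,"wy":0,"wz":0,"gripper":0.1},{"x":0,"y":0,"z":0,"wx":0,"wy":0,"wz":0,"gripper":0.1}]'; python3 -c "
from h import *
go([.6387,.1727,.226])"
```

```text
time: 24.27
tool_pos: [0.639, 0.1742, 0.2271]
tool_rot: [0.127, 0.992, 0.0, 0.0]
wrist_force: [3.0, 3.7, -1.3]
width: 0.0176
gripper_force: 58.1
t 24.27 tcp [0.639  0.1742 0.2271] yheading 75.42 tilt [0.0003 0.0007] F [ 3.0008  3.6663 -1.3063] T [ 1.0895 -0.9869  0.018 ] w 0.0176 gf 58.05064246058464 q [ 0.095   0.2564  1.5044  0.0007  1.3805 -1.2214]
shift mm [-0.1 -1.5  1.1]
untilt deg (tool wx,wy) [ 0.04  0.01 -0.  ]
time: 24.52
tool_pos: [0.6394, 0.1744, 0.2263]
tool_rot: [0.127, 0.992, 0.0, 0.0]
wrist_force: [1.0, 3.4, 4.6]
width: 0.0177
gripper_force: 58.0
t 24.52 tcp [0.6394 0.1744 0.2263] yheading 75.43 tilt [ 0.0006 -0.    ] F [0.9833 3.4074 4.5919] T [ 0.8228 -0.2991  0.0166] w 0.0177 gf 58.02400566637516 q [ 0.0955  0.258   1.5038 -0.0001  1.3791 -1.221 ]
shift mm [ 0.3 -1.8  0.3]
untilt deg (tool wx,wy) [0.01 0.03 0.  ]
```

```bash
python3 -m pendant '[{"x":0,"y":0.8,"z":0,"wx":0,"wy":0,"wz":0,"gripper":0.1},{"x":0,"y":0,"z":0,"wx":0,"wy":0,"wz":5,"gripper":0.1},{"x":0,"y":0,"z":0,"wx":0,"wy":0,"wz":5,"gripper":0.1},{"x":0,"y":0,"z":0,"wx":0,"wy":0,"wz":5,"gripper":0.1},{"x":0,"y":0,"z":0,"wx":0,"wy":0,"wz":5,"gripper":0.1}]';python3 -c "
from h import *
go([.6387,.1727,.226])"; python3 -m pendant '[{"x":0,"y":0,"z":0,"wx":0,"wy":0,"wz":5,"gripper":0.1},{"x":0,"y":0,"z":0,"wx":0,"wy":0,"wz":5,"gripper":0.1},{"x":0,"y":0,"z":0,"wx":0,"wy":0,"wz":5,"gripper":0.1},{"x":0,"y":0,"z":0,"wx":0,"wy":0,"wz":5,"gripper":0.1}]'; python3 -c "
from h import *
go([.6387,.1727,.226])"
```

```text
time: 24.93
tool_pos: [0.6397, 0.1748, 0.2264]
tool_rot: [0.299, 0.954, -0.0, 0.001]
wrist_force: [2.2, 1.0, 5.4]
width: 0.0181
gripper_force: 58.0
t 24.93 tcp [0.6397 0.1748 0.2264] yheading 55.19 tilt [ 0.0008 -0.0008] F [2.1667 0.9643 5.4019] T [ 0.5562 -0.2873  0.0489] w 0.0181 gf 58.013892844319344 q [ 0.0965  0.2589  1.5028 -0.0009  1.3791 -0.8666]
shift mm [-0.4 -2.3  0.4]
untilt deg (tool wx,wy) [-0.01  0.07 -0.  ]
time: 25.27
tool_pos: [0.6398, 0.1749, 0.2263]
tool_rot: [0.46, 0.888, -0.0, 0.001]
wrist_force: [1.6, 2.1, 5.3]
width: 0.0175
gripper_force: 58.0
t 25.27 tcp [0.6398 0.1749 0.2263] yheading 35.19 tilt [ 0.0012 -0.0007] F [1.5926 2.0511 5.3172] T [ 0.6595 -0.384   0.0971] w 0.0175 gf 58.014073222875595 q [ 0.0965  0.2589  1.5028 -0.0008  1.3788 -0.5175]
shift mm [-1.1 -2.2  0.3]
untilt deg (tool wx,wy) [0.03 0.07 0.  ]
```

```bash
cat > tq.py <<'E'
from h import *
v=[]
for _ in range(6): arm.camera("scene"); v.append(np.r_[arm.sense()["wrist_torque"][2],arm.sense()["wrist_force"]])
s=arm.sense();R=Ro.from_quat(s["tool_rot"]).as_matrix()
print("Tz",np.mean(v,0).round(3),"sd",np.std(v,0)[0].round(3),"head",np.degrees(np.arctan2(R[1,1],R[0,1])).round(2),"t",round(s["time"],2),"q6",s["joint_positions"][5].round(3),s["tool_pos"].round(4))
E
python3 tq.py
python3 -m pendant '[{"x":0,"y":0,"z":0,"wx":0,"wy":0,"wz":5,"gripper":0.1},{"x":0,"y":0,"z":0,"wx":0,"wy":0,"wz":5,"gripper":0.1}]'; python3 tq.py
```

```text
Tz [-0.034  1.02   1.787  5.414] sd 0.018 head 35.49 t 25.57 q6 -0.523 [0.6398 0.1749 0.2264]
time: 25.73
tool_pos: [0.6399, 0.1749, 0.2264]
tool_rot: [0.535, 0.845, 0.0, 0.001]
wrist_force: [2.0, 2.0, 6.2]
width: 0.0176
gripper_force: 58.0
Tz [-0.032  1.054  2.103  5.29 ] sd 0.03 head 25.49 t 26.03 q6 -0.348 [0.6399 0.1748 0.2264]
```

```bash
sed -i 's/range(6)/range(4)/' tq.py
python3 -m pendant '[{"x":0,"y":0,"z":0,"wx":0,"wy":0,"wz":3,"gripper":0.1},{"x":0,"y":0,"z":0,"wx":0,"wy":0,"wz":3,"gripper":0.1}]' >/dev/null; python3 -c "
from workcell import arm;print(arm.sense()['wrist_torque'])"; python3 tq.py
python3 -m pendant '[{"x":0,"y":0,"z":0,"wx":0,"wy":0,"wz":3,"gripper":0.1},{"x":0,"y":0,"z":0,"wx":0,"wy":0,"wz":0,"gripper":0.1}]'>/dev/null; python3 -c "
from workcell import arm;print(arm.sense()['wrist_torque'])"; python3 tq.py
```

```text
[ 0.59261021 -0.43118433  0.04722526]
Tz [0.007 1.571 2.287 5.728] sd 0.032 head 19.49 t 26.4 q6 -0.244 [0.6399 0.1748 0.2263]
[ 0.58135315 -0.38558251  0.02537535]
Tz [-0.019  1.512  1.924  5.279] sd 0.013 head 16.5 t 26.77 q6 -0.191 [0.6399 0.1748 0.2263]
```

```bash

python3 -m pendant '[{"x":0,"y":0,"z":0,"wx":0,"wy":0,"wz":3,"gripper":0.1},{"x":0,"y":0,"z":0,"wx":0,"wy":0,"wz":0,"gripper":0.1}]'>/dev/null; python3 tq.py
python3 -m pendant '[{"x":0,"y":0,"z":0,"wx":0,"wy":0,"wz":3,"gripper":0.1},{"x":0,"y":0,"z":0,"wx":0,"wy":0,"wz":0,"gripper":0.1}]'>/dev/null; python3 tq.py
```

```text
Tz [-0.007  1.073  1.929  5.271] sd 0.024 head 13.49 t 27.13 q6 -0.139 [0.6399 0.1748 0.2263]
Tz [0.012 1.485 1.931 5.43 ] sd 0.037 head 10.49 t 27.5 q6 -0.087 [0.6399 0.1748 0.2264]
```

```bash

python3 -m pendant '[{"x":0,"y":0,"z":0,"wx":0,"wy":0,"wz":2.5,"gripper":0.1},{"x":0,"y":0,"z":0,"wx":0,"wy":0,"wz":0,"gripper":0.1}]'>/dev/null; python3 tq.py
python3 -m pendant '[{"x":0,"y":0,"z":0,"wx":0,"wy":0,"wz":2.5,"gripper":0.1},{"x":0,"y":0,"z":0,"wx":0,"wy":0,"wz":0,"gripper":0.1}]'>/dev/null; python3 tq.py
```

```text
Tz [0.02  1.468 1.729 5.354] sd 0.023 head 8.0 t 27.87 q6 -0.043 [0.64   0.1748 0.2264]
Tz [0.094 1.38  1.56  5.129] sd 0.019 head 5.51 t 28.23 q6 0.0 [0.64   0.1748 0.2264]
```

```bash

python3 -m pendant '[{"x":0,"y":0,"z":0,"wx":0,"wy":0,"wz":2.5,"gripper":0.1},{"x":0,"y":0,"z":0,"wx":0,"wy":0,"wz":0,"gripper":0.1}]'>/dev/null; python3 tq.py
```

```text
Tz [0.134 1.631 1.909 5.362] sd 0.02 head 3.02 t 28.6 q6 0.044 [0.64   0.1748 0.2264]
```

```bash
sed -i 's/range(4)/range(8)/' tq.py
python3 -m pendant '[{"x":0,"y":0,"z":0,"wx":0,"wy":0,"wz":2.2,"gripper":0.1},{"x":0,"y":0,"z":0,"wx":0,"wy":0,"wz":0,"gripper":0.1}]'>/dev/null; python3 tq.py
```

```text
Tz [0.173 1.7   1.777 4.805] sd 0.014 head 0.83 t 29.17 q6 0.082 [0.64   0.1748 0.2264]
```

```bash
python3 -m pendant '[{"x":0,"y":0,"z":0,"wx":0,"wy":0,"wz":0.8,"gripper":0.1},{"x":0,"y":0,"z":0,"wx":0,"wy":0,"wz":0,"gripper":0.1}]'>/dev/null; python3 tq.py
python3 -m pendant '[{"x":0,"y":0,"z":0,"wx":0,"wy":0,"wz":0,"gripper":0.35},{"x":0,"y":0,"z":0,"wx":0,"wy":0,"wz":0,"gripper":0.5},{"x":0,"y":0,"z":0,"wx":0,"wy":0,"wz":0,"gripper":0.6},{"x":0,"y":0,"z":0,"wx":0,"wy":0,"wz":0,"gripper":0.6},{"x":0,"y":0,"z":0,"wx":0,"wy":0,"wz":0,"gripper":0.6},{"x":0,"y":0,"z":0,"wx":0,"wy":0,"wz":0,"gripper":0.6}]'; python3 tq.py
```

```text
Tz [0.234 1.493 1.761 5.341] sd 0.027 head 0.03 t 29.73 q6 0.096 [0.64   0.1748 0.2263]
time: 30.23
tool_pos: [0.6392, 0.1749, 0.2246]
tool_rot: [0.707, 0.707, -0.001, -0.0]
wrist_force: [-0.2, 0.7, 0.5]
width: 0.0544
gripper_force: 0.0
Tz [-0.003 -0.093  0.082 -0.019] sd 0.022 head -0.06 t 30.63 q6 0.098 [0.6395 0.1751 0.2251]
```

```bash
python3 -m pendant '[{"x":0,"y":0,"z":-15,"wx":0,"wy":0,"wz":0,"gripper":0.6},{"x":0,"y":0,"z":-40,"wx":0,"wy":0,"wz":0,"gripper":0.6},{"x":0,"y":0,"z":-40,"wx":0,"wy":0,"wz":0,"gripper":0.6},{"x":0,"y":-40,"z":0,"wx":0,"wy":0,"wz":0,"gripper":0.6},{"x":0,"y":-40,"z":0,"wx":0,"wy":0,"wz":0,"gripper":0.6},{"x":0,"y":-40,"z":0,"wx":0,"wy":0,"wz":0,"gripper":0.6},{"x":0,"y":-40,"z":0,"wx":0,"wy":0,"wz":0,"gripper":0.6},{"x":0,"y":0,"z":0,"wx":0,"wy":0,"wz":0,"gripper":0.6}]'; python3 bolts.py | grep -E "ball|-1 [^1]"; python3 - <<'E'
from fit import *
for n in("key_tip","key_handle"):
    for o in meas(n,2,.04,(.64,.176)): print(n,*o)
for o in meas("lever_ball",2,.04,(.62,.033)): print(*o)
cv2.imwrite("pics/end.png",arm.camera("scene")[:,:,::-1])
E
```

```text
time: 31.3
tool_pos: [0.4737, 0.1758, 0.3192]
tool_rot: [0.707, 0.707, -0.001, -0.001]
wrist_force: [0.7, -0.6, -1.0]
width: 0.0562
gripper_force: 0.0
top -1 -1 478 [0.5672 0.0453 0.016 ] rel -58.6 -107.8
top 1 -1 372 [0.6829 0.0321 0.016 ] rel 57.8 -107.4
top ball 24.6 [0.6235 0.0305 0.16  ] rel -1.0 -115.9
scene 1 -1 454 [0.6804 0.0357 0.016 ] rel 55.0 -104.1
scene ball 25.8 [0.624  0.0291 0.16  ] rel -0.3 -117.3
scene ball 20.1 [0.5935 0.0312 0.16  ] rel -30.8 -118.7
key_tip scene [0.641  0.174  0.1062] [0.0009 0.0016 0.0009] 2
key_tip top [0.6384 0.1733 0.1068] [0.0014 0.0016 0.0029] 3
key_handle scene [0.638  0.1793 0.2394] [0.0006 0.0004 0.0003] 2
key_handle top [0.6406 0.1633 0.1576] [0.0029 0.0144 0.1117] 3
scene [0.6242 0.0312 0.1627] [0.002  0.0008 0.0001] 2
top [0.6256 0.0288 0.159 ] [0.0005 0.0002 0.0009] 2Traceback (most recent call last):
  File "<stdin>", line 5, in <module>
ValueError: 200 camera calls are used up
```

```bash
python3 -c "
from workcell import arm
print(arm.sign_off())"
```

```text
the job is handed in; nothing more can be done
None
```

I handed the job in at about 32 s: the spindle flat faces up to within about 0.03 rad, the key is fully seated, the screw is tightened to about 0.23 Nm (just over the 0.15–0.22 Nm given for home, below forcing), the key stands in the screw and the arm is clear; I had no camera calls left for a last look at the loose items.

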